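Undo the left-hand-thread gas plug and bin it

TASK

The blanking plug with one straight wing bar sits in a fuel-gas outlet, whose thread is left-handed: it undoes the opposite way from normal. Turn it clockwise seen from above, a little under a quarter turn, until it is free, without forcing it, then lift it out and set it down in the empty blue-grey bin without dropping it. Leave the four-armed cap of the ordinary outlet beside it tight.

Things in the scene. Friction and masses are not known exactly. Their poses are not given: they have to be found in the camera images.
- plug: Brass plug, 200 to 330 g, the only outlet top with a single straight wing bar: 60 mm long (plug's x), 14 mm thick (y), from 18 to 52 mm above the origin; grip it across its thickness from above. Origin: centre of the underside, 30 mm above the bench at the start; z up, on the turning axis. Below the bar: a hub 28 mm wide and two lugs along x, 50 mm over both, 7 mm high.
- outlet_left: Fixed 90 mm square aluminium block with a 68 mm wide brass collar, 44 mm high in all; origin under its centre. Holds the plug. Coarse left-hand thread, almost no friction, 2 mm play; the plug does not rise while turned: free to lift straight out from 60 to 110 deg clockwise (aim at 80); anticlockwise, a stop at 4 deg. Stands at any of 3 places 190 mm apart, side by side.
- bin_empty: Empty open blue-grey parts bin, fixed to the bench: 140 (its x) x 160 (its y) x 70 mm high, walls and floor 4 to 5 mm. Origin: centre of the underside, z up. A like bin full of brass fittings stands on the other side of a small jar (48 mm wide, 55 mm high); the two bins may be swapped.
- cross_cap (a joint): Turn (rad) of the ordinary brass cap with four arms (a cross 60 mm wide, top 80 mm above the bench) on another outlet: 0 tight, growing anticlockwise. To be left alone. The third outlet has a fixed hexagon top, 36 mm across flats and 78 mm high.

How it is judged:
On the way:
1. the wing-bar plug is unscrewed and lifted clear of its outlet (height (world z) of plug above 0.055 m), for 0.1 s.
At the end, for the whole second after the job is handed in: The wing-bar plug rests inside the empty bin, released and at rest: its origin within 66 mm (bin's x) and 76 mm (bin's y) of the bin's centre and lower than 50 mm above the bench (x of plug in the frame of bin_empty between -0.066 and 0.066 m and y of plug in the frame of bin_empty between -0.076 and 0.076 m and height (world z) of plug below 0.05 m and linear speed of plug below 0.03 m/s and contact force between plug and the fingers below 0.1 N); the robot touches nothing.
It fails at once if the plug is forced: pressed, pulled or twisted against its outlet with over 90 N (a turn the wrong way, or a pull before it is free) (contact force between plug and outlet_left above 90 N).
It fails at once if the four-armed cap is turned by more than 0.25 rad (value of joint cross_cap above 0.25 rad).
It fails at once if the plug is dropped or thrown (moves faster than 0.9 m/s out of the fingers' grip, a fall of some 40 mm) (linear speed of plug above 0.9 m/s and contact force between plug and the fingers below 0.1 N).
It also fails if it takes over 48 s, if anything falls off the work surface, if the arm or the gripper's body presses on something with over 40 N, if the wrist force passes 120 N, or if a joint passes its speed limit or range.

ROBOT

A 6-joint arm with a two-finger parallel gripper is mounted at the origin on the work surface. World frame = base frame: x ahead of the robot, y to its left, z up, the work surface at z = 0. Lengths are in m, angles in rad, forces in N, time in s.
With the tool pointing down it reaches from about 0.2 to 0.875 m from the base axis. Payload 3.4 kg.
Tool frame: the origin (TCP) lies midway between the tips of the shut fingers; the grasp point (between the pads) lies 19 mm behind it; z points along the fingers, y is the direction in which the jaws open and shut (so a half turn about z gives the same grasp; the last joint's range is limited). The gripper opens to 94 mm and grips with 3 to 60 N. Pads are 16 mm wide; open, the fingers measure 119 mm over their backs; the gripper's body (75 mm by 177 mm) begins 78 mm behind the grasp point.
Start: joints at [1.129, 0.276, 1.505, -0, 1.361, -0.121], TCP at [0.181, 0.546, 0.205] pointing down, gripper open.
Joint ranges: [-2.89, 2.89], [-0.75, 2.08], [0.22, 2.7], [-1.18, 4.32], [0.11, 2.71], [-2.7, 2.7]. Speed limits (rad/s): [2.57, 2.57, 3.14, 3.14, 3.14, 3.14].

INTERFACE

Orientations are given as a rotation vector (axis times angle).
In Python, from rig import bot gives the robot as it stands.
- The arm moves only by the tool jog_arm, never from a script. Its argument "steps" is a list of rows, each a list of 7 numbers: the finger opening in mm, from 0 to 94, then the shift along the world's x, y, z in mm, then the turn, a rotation vector about the world's x, y, z in rad. A call has 1 to 20 rows; each row is the pose to reach, as a shift and turn from the pose commanded when the call began; what a row does not reach only later rows make up. A row lasts 1/10 s, in which the tool goes at most 50 mm and 8.59 degrees, less where a joint would pass 70% of its speed; a pose out of reach is approached as far as the arm can. A call with a gripper value outside its range is refused whole. The fingers move at their own pace and stop on an object; the grip force is fixed at half the most. Time passes only in rows, so rows that repeat a pose let the fingers close. It gives the time, the measured TCP pose, the force and the opening at its end, in the units of the state.
- bot.state(): the state, without advancing time (a new reading comes with each control period).
- bot.grab_frame(name): name is "scene" or "side" or "wrist"; returns the picture (480x640x3 uint8, blue, green, red); there is no depth.
- bot.get_calibration(name): a dict with "fx", "fy", "cx", "cy" (pixels), "R" (3x3) and "t" (3): a world point X has camera coordinates R X + t; the wrist camera has in their place "mount" (4x4, takes a point from camera to tool coordinates, whose origin is the TCP and whose axes are the flange's). Camera axes: x right, y down, z forward; pixel columns grow to the right and rows downward; lengths in m; the calibration is good to about 2 mm. A picture is of the moment at which its call begins: read the wrist's pose just before it. get_calibration takes no time and is no camera call.
- bot.sign_off(): hands the job in, once; it reports no verdict.
The state is a dict: "clock": time; "joint_pos": joint angles; "dq": joint speeds; "tau": joint torques, N m; "eef_pos": TCP position; "eef_rot": TCP orientation; "wrist_force": force on the tool from outside, world axes, zero at the start; "ft_torque": the same for the moment, N m; "opening": finger opening in m.
Only numpy, scipy, OpenCV 4.12 (cv2) and the standard library are available. Lean on these libraries where they do the work, as an engineer would, in place of code of your own. Each camera call takes 0.05 s, during which the arm holds its last target.

## Working session

There is one attempt and no reset: what is moved stays moved. The work goes in short steps, Python scripts to look and compute and a tool call to move; the robot and the scene stay as the last step left them, time stands still between calls to the robot, and variables do not carry over. Pictures are saved under pics/ and viewed, and the job is handed in when it is done.

Besides the shell and the picture viewer there is one more tool, called after "Emit:" as name(argument=value, ...), one argument or row to a line, values as JSON. jog_arm: Moves the arm, as the interface text tells. Its arguments: {"type":"object","properties":{"steps":{"type":"array","items":{"type":"array","items":{"type":"number"}}}},"required":["steps"]}

```bash
mkdir -p pics; ls; python3 - <<'E'
from rig import bot
import cv2
s=bot.state(); print(s)
for n in("scene","side","wrist"):
    cv2.imwrite(f"pics/{n}0.png",bot.grab_frame(n)); print(n,bot.get_calibration(n))
E
```

```text
pics
{'clock': 0.0, 'joint_pos': array([ 1.12900013e+00,  2.76591259e-01,  1.50611782e+00, -8.36515341e-06,
        1.36068537e+00, -1.20994199e-01]), 'dq': array([ 0.00058215, -0.00216387, -0.00120364,  0.00130952,  0.00034232,
       -0.00076212]), 'tau': array([ 6.37382782e-04, -4.04566526e+01, -2.37228245e+01,  6.99750893e-02,
        3.43354850e-02, -1.09964512e-04]), 'eef_pos': array([0.18107615, 0.54515116, 0.20461298]), 'eef_rot': array([-5.01674992e-01, -3.10077813e+00,  2.72207011e-03]), 'wrist_force': array([ 1.25653237,  0.08756458, -0.51664347]), 'ft_torque': array([-0.02516915,  0.01139877, -0.01528497]), 'opening': 0.09409815116511605}
scene {'fx': 564.6140676161461, 'fy': 564.6140676161461, 'cx': 311.7662809169983, 'cy': 245.8212871864066, 'R': array([[ 0.06676381,  0.99757137,  0.01984812],
       [ 0.56568026, -0.02145737, -0.82434545],
       [-0.82191754,  0.06626413, -0.56573901]]), 't': array([-0.03280181, -0.2782425 ,  1.21385369])}
side {'fx': 439.430514931504, 'fy': 439.430514931504, 'cx': 311.94268972856577, 'cy': 238.68245568008416, 'R': array([[-0.95487687, -0.29692343, -0.00682952],
       [-0.21302578,  0.70073107, -0.68087883],
       [ 0.20695453, -0.64870058, -0.73236424]]), 't': array([0.51061363, 0.16965656, 0.59772602])}
wrist {'fx': 414.9601758505581, 'fy': 414.9601758505581, 'cx': 323.1436949517561, 'cy': 239.50087817509126, 'mount': array([[-5.94598545e-04, -9.72660149e-01, -2.32232385e-01,
         6.61982105e-02],
       [ 9.99999568e-01, -4.12273456e-04, -8.33631912e-04,
         4.70067429e-04],
       [ 7.15097292e-04, -2.32232780e-01,  9.72659974e-01,
        -1.79138950e-01],
       [ 0.00000000e+00,  0.00000000e+00,  0.00000000e+00,
         1.00000000e+00]])}
```

View pics/scene0.png

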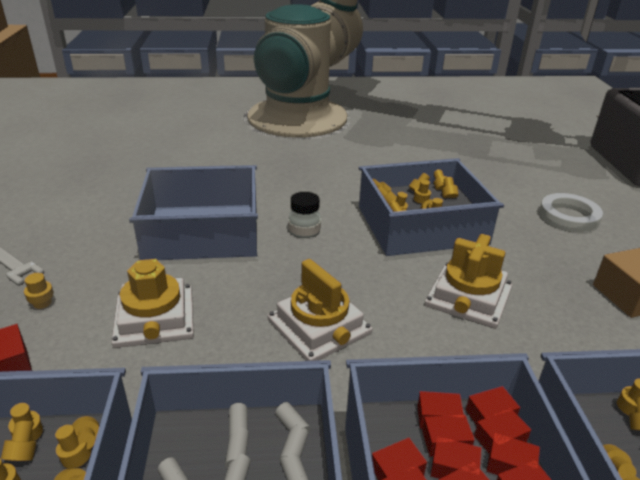

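View pics/side0.png

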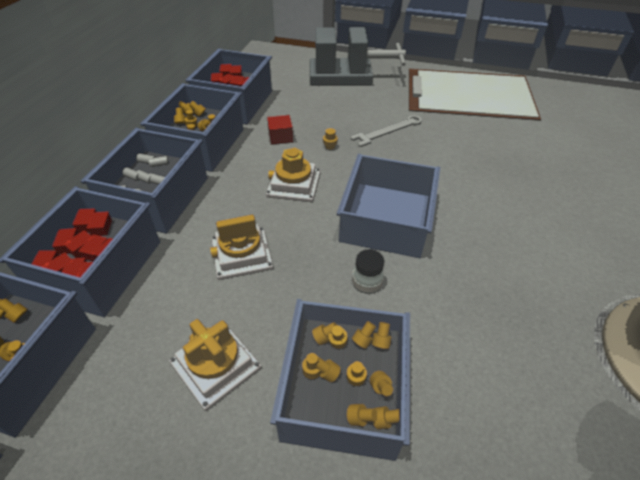

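View pics/wrist0.png

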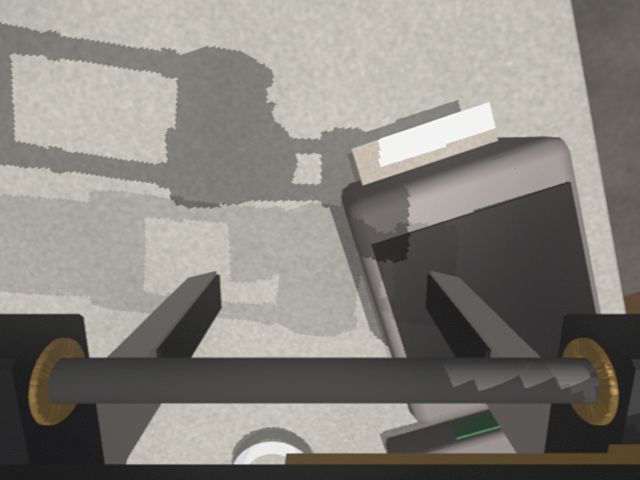

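The plug's outlet is in the middle: the scene view has it near (320,290) and the side view near (240,240). The empty bin is at the scene's left (198,210), and the cross cap is at its right (475,265). I'll enlarge these for measuring.

```bash
python3 - <<'E'
import cv2
a=cv2.imread("pics/scene0.png");b=cv2.imread("pics/side0.png")
cv2.imwrite("pics/c1.png",cv2.resize(a[250:360,255:385],None,fx=6,fy=5.4,interpolation=cv2.INTER_CUBIC)[:594])
cv2.imwrite("pics/c2.png",cv2.resize(b[205:285,200:285],None,fx=7,fy=7,interpolation=cv2.INTER_CUBIC))
cv2.imwrite("pics/c3.png",cv2.resize(a[155:265,125:270],None,fx=5,fy=5,interpolation=cv2.INTER_CUBIC))
E
```

```text
(no output)
```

View pics/c1.png

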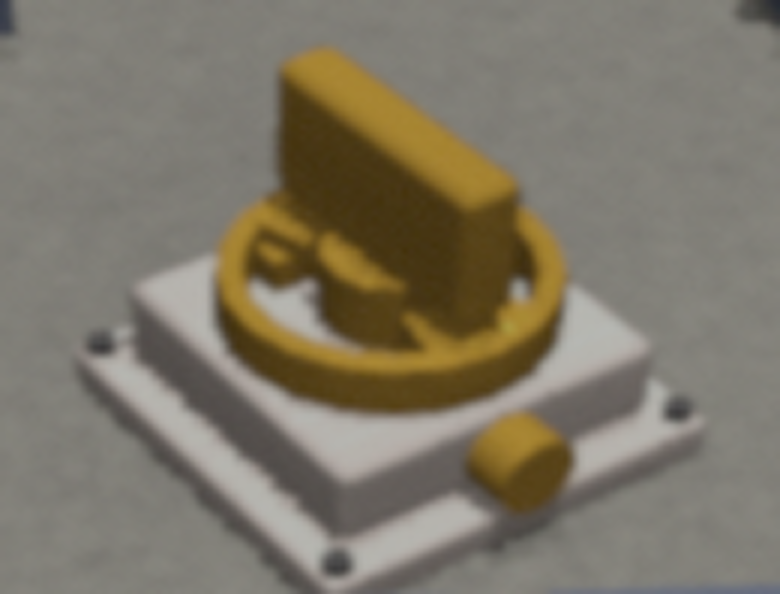

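View pics/c2.png

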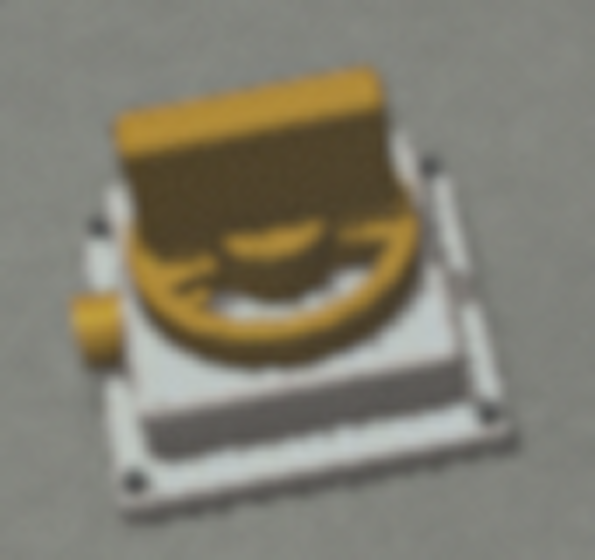

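View pics/c3.png

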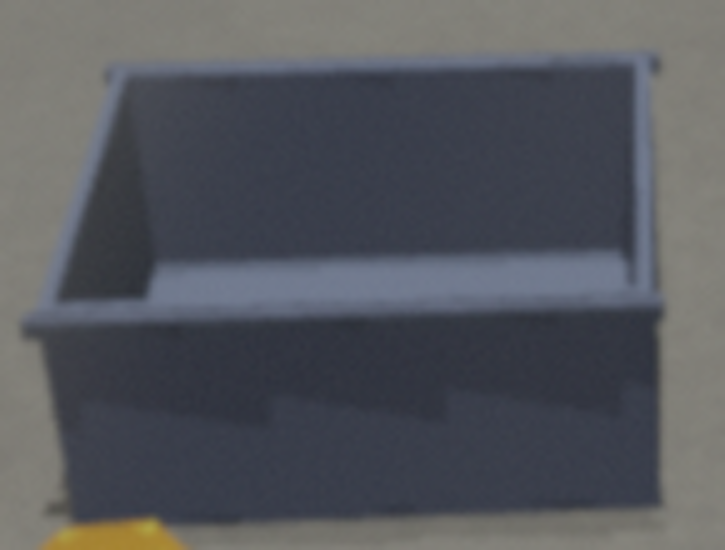

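```bash
cat >h.py <<'E'
import numpy as np
from rig import bot
def plane(n,uv,z):
    c=bot.get_calibration(n);R=c["R"];t=c["t"]
    d=R.T@np.array([(uv[0]-c["cx"])/c["fx"],(uv[1]-c["cy"])/c["fy"],1]);o=-R.T@t
    return o+d*(z-o[2])/d[2]
def wplane(p,rv,uv,z):
    from scipy.spatial.transform import Rotation as Ro
    c=bot.get_calibration("wrist");M=c["mount"];R=Ro.from_rotvec(rv).as_matrix()
    d=R@M[:3,:3]@np.array([(uv[0]-c["cx"])/c["fx"],(uv[1]-c["cy"])/c["fy"],1]);o=np.array(p)+R@M[:3,3]
    return o+d*(z-o[2])/d[2]
E
python3 - <<'E'
from h import *
from scipy.spatial.transform import Rotation as Ro
np.set_printoptions(precision=4,suppress=True)
sc=lambda p:(p[0]/6+255,p[1]/5.4+250); sd=lambda p:(p[0]/7+200,p[1]/7+205); bn=lambda p:(p[0]/5+125,p[1]/5+155)
for n,f,a,b in(("scene",sc,(304,57),(493,198)),("side",sd,(121,137),(379,87))):
    A=plane(n,f(a),.082);B=plane(n,f(b),.082);d=B-A
    print(n,A,B,(A+B)/2,np.linalg.norm(d),np.degrees(np.arctan2(d[1],d[0])))
C=[plane("scene",bn(p),.07) for p in((110,72),(657,60),(660,310),(25,328))]
print(np.array(C),np.mean(C,0))
C=[plane("side",p,.07) for p in((359,156),(439,165),(433,218),(339,210))]
print(np.array(C),np.mean(C,0))
print(Ro.from_rotvec(bot.state()["eef_rot"]).as_matrix())
E
```

```text
scene [ 0.6402 -0.0185  0.082 ] [0.6888 0.0123 0.082 ] [ 0.6645 -0.0031  0.082 ] 0.05759020387863851 32.36552974642298
side [0.6809 0.0139 0.082 ] [ 0.633  -0.0169  0.082 ] [ 0.657  -0.0015  0.082 ] 0.0569009642981584 -147.25682599448137
[[ 0.3829 -0.2409  0.07  ]
 [ 0.3794 -0.0782  0.07  ]
 [ 0.5244 -0.0754  0.07  ]
 [ 0.5276 -0.2377  0.07  ]] [ 0.4536 -0.1581  0.07  ]
[[ 0.5165 -0.2331  0.07  ]
 [ 0.3738 -0.2483  0.07  ]
 [ 0.3681 -0.1088  0.07  ]
 [ 0.5146 -0.0835  0.07  ]] [ 0.4432 -0.1684  0.07  ]
[[-0.949   0.3153 -0.0005]
 [ 0.3153  0.949  -0.0012]
 [ 0.0001 -0.0013 -1.    ]]
```

Emit:
jog_arm(
  steps=[
    [94,480,-547,0,0,0,0.89],
    [94,480,-547,0,0,0,0.89],
    [94,480,-547,0,0,0,0.89],
    [94,480,-547,0,0,0,0.89],
    [94,480,-547,0,0,0,0.89],
    [94,480,-547,0,0,0,0.89],
    [94,480,-547,0,0,0,0.89],
    [94,480,-547,0,0,0,0.89],
    [94,480,-547,0,0,0,0.89],
    [94,480,-547,0,0,0,0.89],
    [94,480,-547,0,0,0,0.89],
    [94,480,-547,0,0,0,0.89],
    [94,480,-547,0,0,0,0.89],
    [94,480,-547,0,0,0,0.89],
    [94,480,-547,0,0,0,0.89],
    [94,480,-547,0,0,0,0.89],
    [94,480,-547,0,0,0,0.89],
    [94,480,-547,0,0,0,0.89],
    [94,480,-547,0,0,0,0.89],
    [94,480,-547,0,0,0,0.89],
  ],
)

```text
clock: 2.15
eef_pos: [0.6605, 0.0002, 0.206]
eef_rot: [-0.885, 3.014, 0.0]
wrist_force: [0.7, 0.1, -0.6]
opening: 0.0941
```

```bash
python3 - <<'E'
from h import *
import cv2
s=bot.state();print(s["clock"],s["eef_pos"],s["eef_rot"],s["joint_pos"])
w=bot.grab_frame("wrist");cv2.imwrite("pics/w1.png",w)
E
```

```text
2.15 [6.60486384e-01 1.97937601e-04 2.06018831e-01] [-8.84746632e-01  3.01422598e+00  4.23170049e-04] [-1.05162470e-01  4.05465890e-01  1.30660019e+00  3.29335787e-04
  1.42944237e+00 -2.24701449e+00]
```

View pics/w1.png

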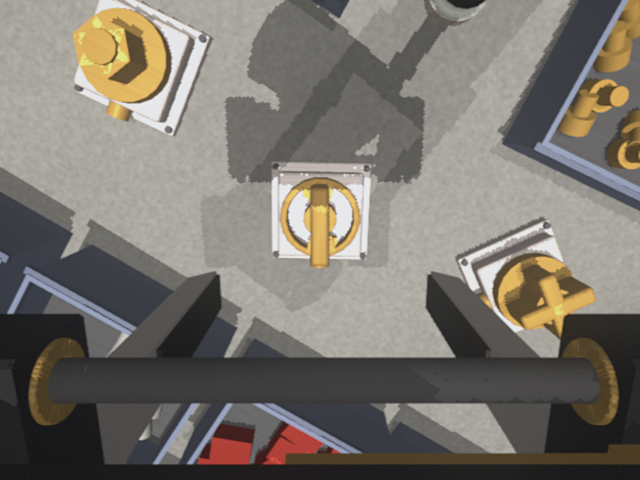

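```bash
python3 - <<'E'
import cv2
a=cv2.imread("pics/w1.png")
cv2.imwrite("pics/c4.png",cv2.resize(a[170:275,260:380],None,fx=5.5,fy=5.5,interpolation=cv2.INTER_CUBIC))
E
```

```text
(no output)
```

View pics/c4.png

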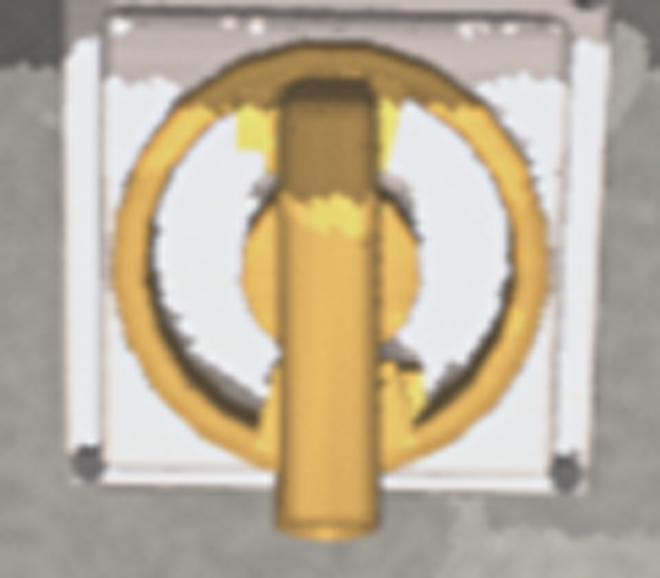

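```bash
python3 - <<'E'
from h import *
np.set_printoptions(precision=4,suppress=True)
s=bot.state();p,r=s["eef_pos"],s["eef_rot"]
f=lambda a:(a[0]/5.5+260,a[1]/5.5+170)
A=wplane(p,r,f((330,92)),.082);B=wplane(p,r,f((328,524)),.082);d=B-A
print(A,B,(A+B)/2,np.linalg.norm(d),np.degrees(np.arctan2(d[1],d[0])))
print(wplane(p,r,f((331,259)),.044))
from scipy.spatial.transform import Rotation as Ro
y=Ro.from_rotvec(r).as_matrix()[:,1];print(np.degrees(np.arctan2(y[1],y[0])))
E
```

```text
[ 0.634  -0.0203  0.082 ] [0.6845 0.0116 0.082 ] [ 0.6593 -0.0044  0.082 ] 0.059747035485603096 32.307747982962546
[ 0.6589 -0.0046  0.044 ]
122.70830419872341
```

Emit:
jog_arm(
  steps=[
    [94,-1,-4,-40,0,0,-0.005],
    [94,-1,-4,-80,0,0,-0.005],
    [94,-1,-4,-110,0,0,-0.005],
    [94,-1,-4,-135,0,0,-0.005],
    [94,-1,-4,-154,0,0,-0.005],
    [94,-1,-4,-154,0,0,-0.005],
    [94,-1,-4,-154,0,0,-0.005],
  ],
)

```text
clock: 2.9
eef_pos: [0.6604, -0.0048, 0.052]
eef_rot: [-0.876, 3.017, 0.0]
wrist_force: [0.3, 0.0, 0.7]
opening: 0.0943
```

```bash
python3 - <<'E'
from h import *
import cv2
w=bot.grab_frame("wrist");cv2.imwrite("pics/w2.png",w)
E
```

```text
(no output)
```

View pics/w2.png

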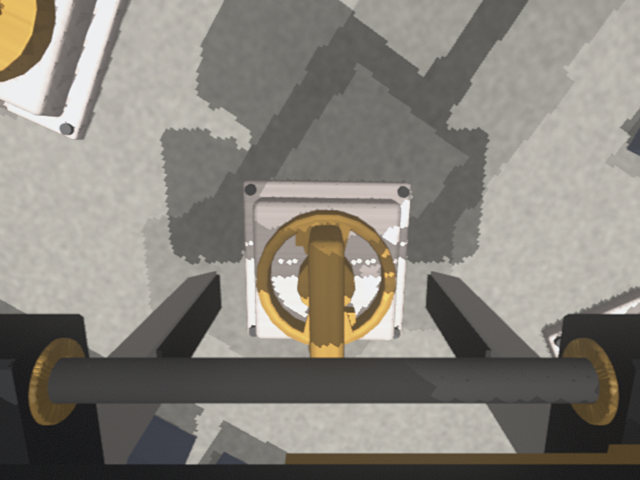

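Emit:
jog_arm(
  steps=[
    [60,-0.5,1,0,0,0,0],
    [30,-0.5,1,0,0,0,0],
    [20,-0.5,1,0,0,0,0],
    [17,-0.5,1,0,0,0,0],
    [15,-0.5,1,0,0,0,0],
    [15,-0.5,1,0,0,0,0],
  ],
)

```text
clock: 3.55
eef_pos: [0.6598, -0.0044, 0.0515]
eef_rot: [-0.874, 3.017, 0.0]
wrist_force: [0.4, -0.1, -0.1]
opening: 0.0494
```

```bash
python3 - <<'E'
from h import *
import cv2
w=bot.grab_frame("wrist");cv2.imwrite("pics/w3.png",w)
s=bot.state();print(s["opening"],s["wrist_force"],s["ft_torque"],s["eef_pos"])
E
```

```text
0.04545129876316832 [-1.14283316  0.21406569 -0.77045384] [ 0.07980912 -0.03772157 -0.00059095] [ 0.6598172  -0.00436073  0.05145686]
```

View pics/w3.png

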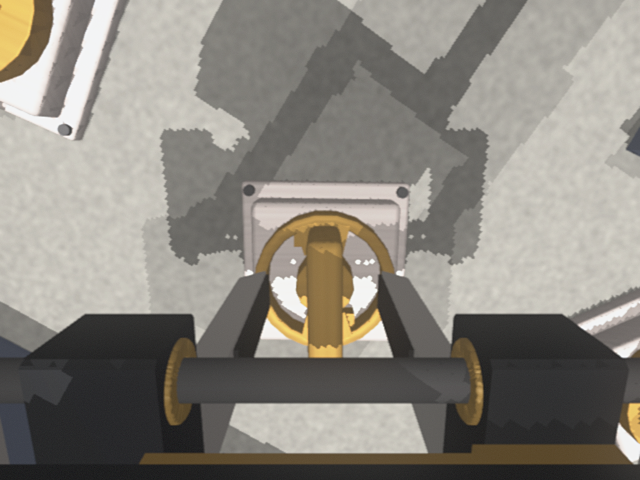

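The bar is centred between the fingers, at column 325 with the fingers at 267 and 380. I'll finish closing and then start the clockwise turn gently.

Emit:
jog_arm(
  steps=[
    [0,0,0,0,0,0,0],
    [0,0,0,0,0,0,0],
    [0,0,0,0,0,0,0],
    [0,0,0,0,0,0,0],
    [0,0,0,0,0,0,0],
    [0,0,0,0,0,0,0],
    [0,0,0,0,0,0,0],
  ],
)

```text
clock: 4.3
eef_pos: [0.6597, -0.0042, 0.0514]
eef_rot: [0.874, -3.017, -0.001]
wrist_force: [0.0, 0.4, -0.1]
opening: 0.0139
```

```bash
python3 - <<'E'
from h import *
s=bot.state();print(s["opening"],s["wrist_force"],s["ft_torque"],s["eef_pos"])
E
```

```text
0.013899766414484852 [ 0.00177069  0.38348363 -0.08329946] [0.15576295 0.02900732 0.03345664] [ 0.65973021 -0.00415972  0.05143631]
```

Emit:
jog_arm(
  steps=[
    [0,0,0,0,0,0,-0.07],
    [0,0,0,0,0,0,-0.14],
    [0,0,0,0,0,0,-0.21],
    [0,0,0,0,0,0,-0.28],
    [0,0,0,0,0,0,-0.35],
    [0,0,0,0,0,0,-0.35],
  ],
)

```text
clock: 4.9
eef_pos: [0.66, -0.0043, 0.0514]
eef_rot: [-0.336, 3.123, 0.0]
wrist_force: [0.0, -0.4, -2.1]
opening: 0.0136
```

```bash
python3 - <<'E'
from h import *
s=bot.state();print(s["opening"],s["wrist_force"],s["ft_torque"],s["eef_pos"])
E
```

```text
0.013619307786139274 [ 0.04149165 -0.35345061 -2.13694829] [ 0.0860023  -0.11451261 -0.00374536] [ 0.65999762 -0.00431672  0.05142927]
```

Forces stay tiny, so I'll turn the remaining 60°.

Emit:
jog_arm(
  steps=[
    [0,0,0,0,0,0,-0.09],
    [0,0,0,0,0,0,-0.18],
    [0,0,0,0,0,0,-0.27],
    [0,0,0,0,0,0,-0.36],
    [0,0,0,0,0,0,-0.45],
    [0,0,0,0,0,0,-0.54],
    [0,0,0,0,0,0,-0.63],
    [0,0,0,0,0,0,-0.72],
    [0,0,0,0,0,0,-0.81],
    [0,0,0,0,0,0,-0.9],
    [0,0,0,0,0,0,-0.98],
    [0,0,0,0,0,0,-1.05],
    [0,0,0,0,0,0,-1.05],
    [0,0,0,0,0,0,-1.05],
  ],
)

```text
clock: 6.3
eef_pos: [0.6599, -0.0045, 0.0514]
eef_rot: [1.272, 2.872, -0.0]
wrist_force: [1.2, 0.3, -1.4]
opening: 0.0135
```

```bash
python3 - <<'E'
from h import *
import cv2
s=bot.state();print(s["opening"],s["wrist_force"],s["ft_torque"],s["eef_pos"],s["joint_pos"])
cv2.imwrite("pics/s4.png",cv2.resize(bot.grab_frame("scene")[230:370,230:410],None,fx=4,fy=4))
cv2.imwrite("pics/w4.png",bot.grab_frame("wrist"))
E
```

```text
0.013486273628373461 [ 1.17115241  0.32403384 -1.43610144] [-0.11420719 -0.07472988  0.01048247] [ 0.65989873 -0.00451976  0.05141811] [-1.12056005e-01  5.10966102e-01  1.52912870e+00 -2.88568820e-04
  1.10131116e+00 -8.49223286e-01]
```

View pics/s4.png

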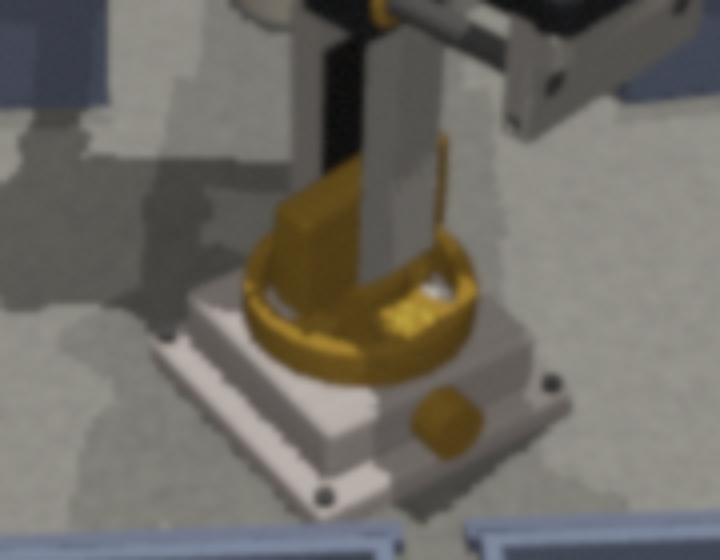

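View pics/w4.png

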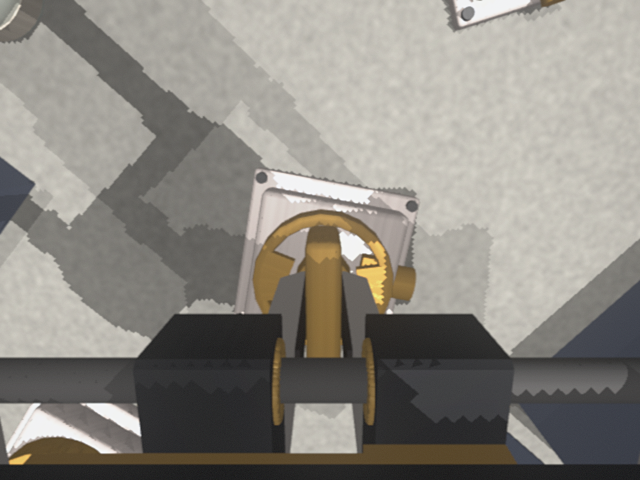

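The bar is held between the fingers (columns 308–342) and has turned with the gripper by about 80°. Next is a small test lift.

Emit:
jog_arm(
  steps=[
    [0,0,0,2,0,0,0],
    [0,0,0,4,0,0,0],
    [0,0,0,6,0,0,0],
    [0,0,0,6,0,0,0],
  ],
)

```text
clock: 6.8
eef_pos: [0.6599, -0.0042, 0.0578]
eef_rot: [1.274, 2.871, 0.0]
wrist_force: [0.1, 1.1, -2.6]
opening: 0.0137
```

Emit:
jog_arm(
  steps=[
    [0,0,0,15,0,0,0],
    [0,0,0,40,0,0,0],
    [0,0,0,70,0,0,0],
    [0,0,0,95,0,0,0],
    [0,0,0,100,0,0,0],
    [0,-20,-15,100,0,0,0],
    [0,-45,-33,100,0,0,0],
    [0,-75,-56,100,0,0,0],
    [0,-105,-78,100,0,0,0],
    [0,-135,-101,100,0,0,0],
    [0,-165,-123,100,0,0,0],
    [0,-190,-142,100,0,0,0],
    [0,-205,-153,100,0,0,0],
    [0,-208,-155,100,0,0,0],
    [0,-208,-155,100,0,0,0],
    [0,-208,-155,100,0,0,0],
  ],
)

```text
clock: 8.4
eef_pos: [0.4526, -0.1588, 0.1572]
eef_rot: [1.274, 2.871, 0.001]
wrist_force: [-0.1, 1.3, -2.1]
opening: 0.0136
```

```bash
python3 - <<'E'
from h import *
import cv2
s=bot.state();print(s["opening"],s["wrist_force"],s["eef_pos"])
cv2.imwrite("pics/s5.png",bot.grab_frame("scene"))
cv2.imwrite("pics/d5.png",bot.grab_frame("side"))
cv2.imwrite("pics/w5.png",bot.grab_frame("wrist"))
E
```

```text
0.013598199489753719 [-0.09960664  1.32068578 -2.05781708] [ 0.45261092 -0.15883945  0.15721638]
```

View pics/s5.png

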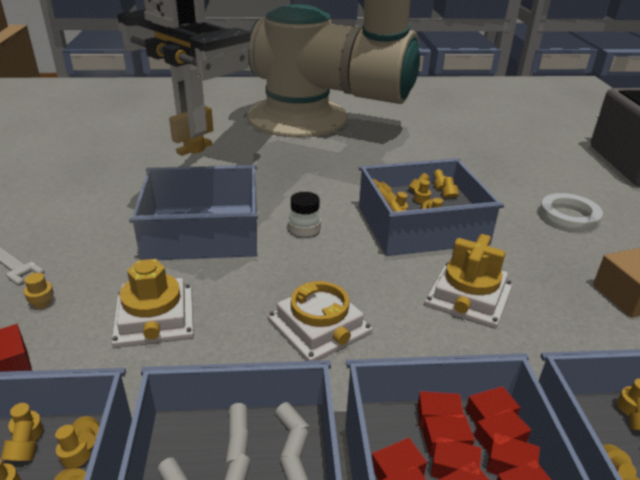

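View pics/d5.png

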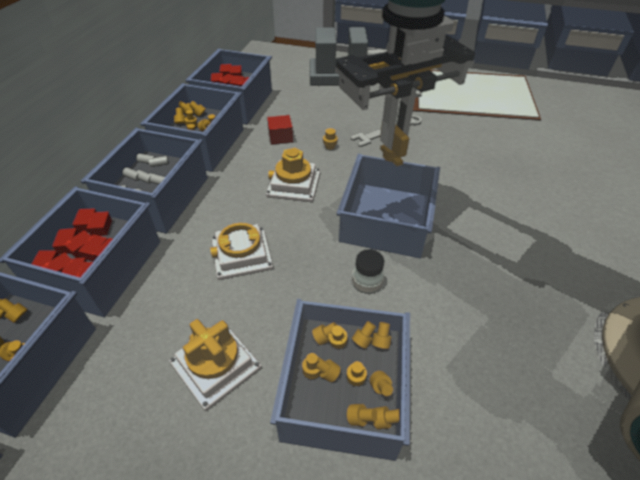

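View pics/w5.png

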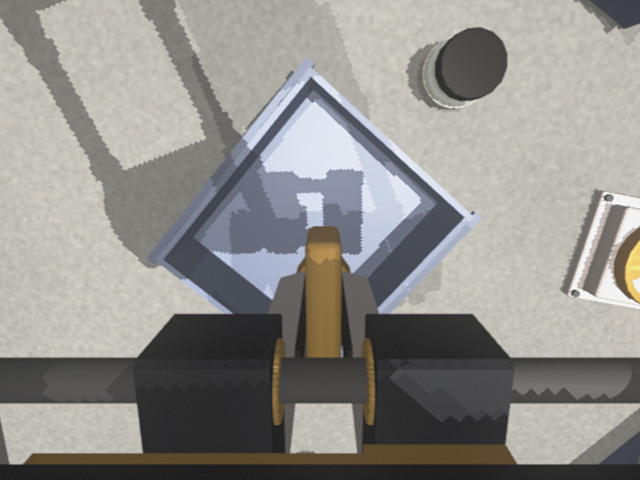

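The plug is out and upright in the fingers, the outlet is empty and the cross cap looks unturned. The wrist view shows the bin's rim corners at (308,65), (474,216) and (153,260), so I can check the bin centre.

```bash
python3 - <<'E'
from h import *
s=bot.state();p,r=s["eef_pos"],s["eef_rot"]
C=[wplane(p,r,u,.07) for u in((308,65),(474,216),(153,260))]
for c in C:print(c)
print((C[1]+C[2])/2)
E
```

```text
[ 0.37223417 -0.08256073  0.07      ]
[ 0.51348135 -0.07867503  0.07      ]
[ 0.3763462  -0.24297757  0.07      ]
[ 0.44491378 -0.1608263   0.07      ]
```

Emit:
jog_arm(
  steps=[
    [0,-5,-2,-15,0,0,0],
    [0,-5,-2,-40,0,0,0],
    [0,-5,-2,-65,0,0,0],
    [0,-5,-2,-90,0,0,0],
    [0,-5,-2,-110,0,0,0],
    [0,-5,-2,-122,0,0,0],
    [0,-5,-2,-126,0,0,0],
    [0,-5,-2,-126,0,0,0],
    [0,-5,-2,-126,0,0,0],
  ],
)

```text
clock: 9.45
eef_pos: [0.4477, -0.1614, 0.032]
eef_rot: [1.274, 2.87, 0.0]
wrist_force: [0.0, 1.0, -2.4]
opening: 0.0137
```

Emit:
jog_arm(
  steps=[
    [0,0,0,-1,0,0,0],
    [0,0,0,-2,0,0,0],
    [0,0,0,-3,0,0,0],
    [0,0,0,-3,0,0,0],
  ],
)

```text
clock: 9.85
eef_pos: [0.4468, -0.1613, 0.0286]
eef_rot: [1.275, 2.871, 0.0]
wrist_force: [0.5, 0.3, -3.5]
opening: 0.014
```

Emit:
jog_arm(
  steps=[
    [0,0,0,-1,0,0,0],
    [0,0,0,-1,0,0,0],
  ],
)

```text
clock: 10.05
eef_pos: [0.4467, -0.1613, 0.0274]
eef_rot: [-1.275, -2.871, -0.0]
wrist_force: [-0.4, 0.5, -2.3]
opening: 0.014
```

Emit:
jog_arm(
  steps=[
    [0,0,0,-1,0,0,0],
    [0,0,0,-1,0,0,0],
  ],
)

```text
clock: 10.25
eef_pos: [0.4467, -0.1613, 0.0264]
eef_rot: [-1.275, -2.871, -0.0]
wrist_force: [0.5, -0.6, -2.3]
opening: 0.0136
```

Emit:
jog_arm(
  steps=[
    [0,0,0,-1,0,0,0],
    [0,0,0,-1,0,0,0],
  ],
)

```text
clock: 10.45
eef_pos: [0.4469, -0.1613, 0.0254]
eef_rot: [1.275, 2.871, 0.0]
wrist_force: [0.2, 0.0, -2.9]
opening: 0.0141
```

Emit:
jog_arm(
  steps=[
    [0,0,0,-1,0,0,0],
    [0,0,0,-1,0,0,0],
  ],
)

```text
clock: 10.65
eef_pos: [0.4469, -0.1613, 0.0254]
eef_rot: [1.275, 2.871, 0.0]
wrist_force: [-1.5, 1.0, 5.9]
opening: 0.0137
```

The wrist z-force went from −2.9 to +5.9 N, so the plug is resting on the floor. Release, then lift straight up.

Emit:
jog_arm(
  steps=[
    [18,0,0,0,0,0,0],
    [24,0,0,0,0,0,0],
    [30,0,0,0,0,0,0],
    [40,0,0,0,0,0,0],
    [40,0,0,0,0,0,0],
    [40,0,0,0,0,0,0],
    [40,0,0,0,0,0,0],
  ],
)

```text
clock: 11.35
eef_pos: [0.4468, -0.1613, 0.0245]
eef_rot: [1.275, 2.871, 0.0]
wrist_force: [-0.2, 0.0, 0.1]
opening: 0.04
```

Emit:
jog_arm(
  steps=[
    [40,0,0,15,0,0,0],
    [40,0,0,40,0,0,0],
    [40,0,0,75,0,0,0],
    [40,0,0,115,0,0,0],
    [40,0,0,150,0,0,0],
    [40,0,0,170,0,0,0],
    [40,0,0,170,0,0,0],
    [40,0,0,170,0,0,0],
  ],
)

```text
clock: 12.15
eef_pos: [0.4465, -0.1611, 0.194]
eef_rot: [-1.275, -2.871, -0.0]
wrist_force: [-0.1, 0.6, -0.5]
opening: 0.0398
```

```bash
python3 - <<'E'
from h import *
import cv2
s=bot.state();print(s["clock"],s["opening"],s["wrist_force"],s["eef_pos"],abs(s["dq"]).max())
cv2.imwrite("pics/s6.png",bot.grab_frame("scene"))
cv2.imwrite("pics/d6.png",bot.grab_frame("side"))
E
```

```text
12.15 0.039845950449977525 [-0.08221648  0.59920366 -0.54613662] [ 0.44646833 -0.16110781  0.19396526] 0.03020787184059871
```

View pics/s6.png

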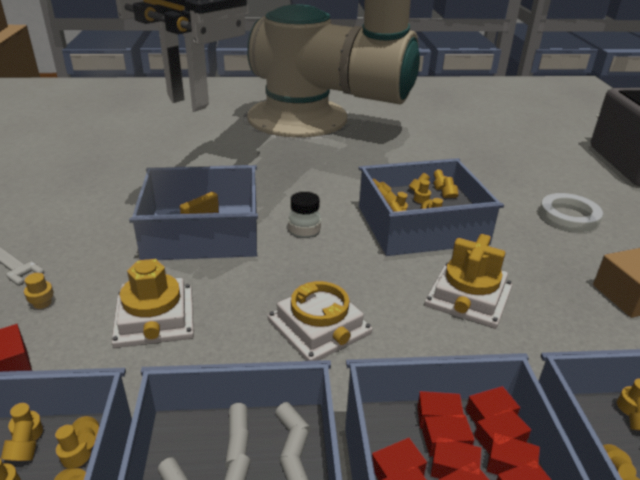

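View pics/d6.png

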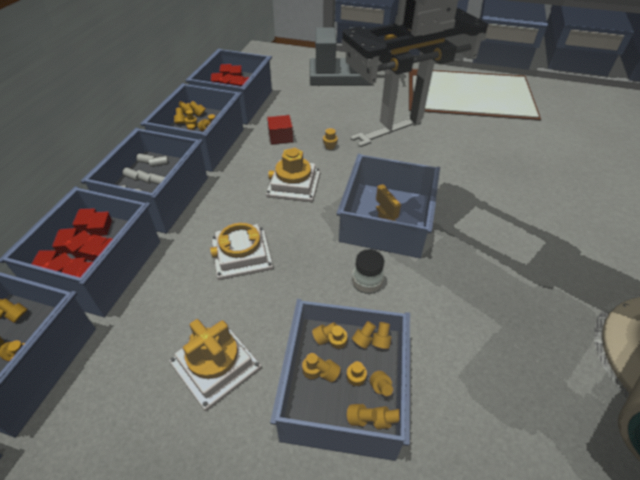

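The plug stands upright near the middle of the empty bin: scene (200,204), side (388,203). The gripper is clear, the cross cap is unturned, and no contact forces show, so I'm handing in.

```bash
python3 -c "
from rig import bot
print(bot.sign_off())"
```

```text
the job is handed in; nothing more can be done
None
```

The wing-bar plug is out of its outlet and standing upright in the empty bin, and I handed the job in at about 12 s of the 48 s allowed. The hand-in reports no verdict.

- **Unscrewing:** I gripped the bar across its thickness and turned it about 80° clockwise. The wrist force stayed under about 3 N through the turn and the lift.
- **Setting down:** I lowered the plug until it touched the bin floor (wrist force rose to about +6 N), opened the fingers to 40 mm and raised the gripper straight up.
- **Last checks:** The pictures show the plug near the middle of the bin. The left-hand outlet is empty, the four-armed cap looks unturned, and the arm is clear with no contact force.
- **Disagreements:** The three cameras' estimates of the plug and bin positions differed by up to about 10 mm. I used a mean for the plug and the close wrist view for the bin, and centred the grasp with a wrist picture before closing. Nothing failed.

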